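# Lift the round biscuit onto the plates with the turner

## Robot

A 6-joint arm with a two-finger parallel gripper is mounted at the origin on a cart in front of the work surface, level with it; the furniture and walls round the work are solid. World frame = base frame: x ahead of the robot, y to its left, z up, the work surface at z = 0. Lengths are in m, angles in rad, forces in N, time in s.
With the tool pointing down it reaches from about 0.225 to 0.875 m from the base axis. Payload 3.4 kg.
Tool frame: the origin (TCP) lies between the finger pads; the fingertips stand 11 mm ahead of it and the grasp point (between the pads) lies 8 mm behind it; z points along the fingers, y is the line along which they close (so a half turn about z gives the same grasp; the last joint's range is limited). The gripper opens to 85 mm and grips with 20 to 120 N. Pads are 22 mm wide; open, the fingers measure 114 mm over their backs; the gripper's body (76 mm by 85 mm) begins 54 mm behind the grasp point. The pads swing forward as they close: fully open they stand 13 mm farther back than shut.
Start: joints at [-1.221, 0.276, 1.505, -0, 1.361, -0.121], TCP at [0.261, -0.512, 0.242] pointing down, gripper open.
Joint ranges: [-2.89, 2.89], [-0.75, 2.08], [0.22, 2.7], [-1.18, 4.32], [0.11, 2.71], [-2.7, 2.7]. Speed limits (rad/s): [2.57, 2.57, 3.14, 3.14, 3.14, 3.14].

## Interface

Orientations are given as a unit quaternion [w, x, y, z].
In Python, from rig import sensors, eyes, manip gives the robot as it stands.
- The arm moves only by the tool drive_tool, never from a script. Its argument "deltas" is a list of rows, each an object with "linear": the shift along the world's x, y, z in mm, a list of three; "twist": the turn about the world's z in degrees; "claw": the opening, from 0 (shut) to 1 (fully open). In form: [{"linear": [tx, ty, tz], "twist": twist, "claw": claw}, ...]. A call has 1 to 12 rows; each row is the pose to reach, as a shift and turn from the pose commanded when the call began; what a row does not reach only later rows make up. A row lasts 1/12 s, in which the tool goes at most 41.7 mm and 7.16 degrees, less where a joint would pass 70% of its speed; a pose out of reach is approached as far as the arm can. A call with a gripper value outside its range is refused whole. The fingers move at their own pace and stop on an object; "squeeze" is the grip in N (left out, the last holds). Time passes only in rows, so rows that repeat a pose let the fingers close. It gives the time, the measured TCP pose, the force, the opening and the grip force at its end, in the units of the state.
- sensors.get_state(): the state, without advancing time (a new reading comes with each control period).
- eyes.get_image(name): name is "side" or "top"; returns the picture (384x512x3 uint8, red, green, blue); there is no depth.
- eyes.camera_model(name): a dict with "intrinsics" (3x3 intrinsics, pixels), "R" (3x3) and "t" (3): a world point X has camera coordinates R X + t. Camera axes: x right, y down, z forward; pixel columns grow to the right and rows downward; lengths in m; the calibration is good to about 2 mm. A picture is of the moment at which its call begins. camera_model takes no time and is no camera call.
- manip.sign_off(): hands the job in; it is judged then, once.
The state is a dict: "clock": time; "qpos": joint angles; "qd": joint speeds; "effort": joint torques, N m; "position": TCP position; "ee_rot": TCP orientation; "contact_force": force on the tool from outside, world axes, zero at the start; "moment": the same for the moment, N m; "width": finger opening in m; "gripper_force": force on a finger pad.
Only numpy, scipy, OpenCV 4.12 (cv2) and the standard library are available. Lean on these libraries where they do the work, as an engineer would, in place of code of your own. Each camera call takes 0.05 s, during which the arm holds its last target. There are 200 camera calls.

## Task

Take the turner by its handle, slide its blade under the round biscuit that lies against the chopping board, lift the biscuit on the blade and tip it onto the middle of the stack of plates so that it lies flat there, same side up; do not touch the biscuit with the gripper. Then set the turner down on the free worktop, standing on its blade and heel as it stood at first, and let go of it.

Things in the scene. Friction and masses are not known exactly. Their poses are not given: they have to be found in the camera images.
- turner_grip (a point): Turner's wooden handle, grip centre, 46 mm up; x runs to the blade, z up. Handle level, 20 mm wide (y), 24 tall, x -65 to 35 mm. Slippery flat blade 70 wide, 2 thick, x 68 to 155 mm (front edge), underside level with the heel, 46 mm below this point. A biscuit rides on it within 10 degrees of level and slides off the front at 30 or more nose-down. 0.19 kg, loose, stands on blade and heel.
- biscuit_center (a point): Centre, half-way up, of the round biscuit: 64 mm diameter, 10 thick, 50 g, flat on the worktop. Lower edge bevelled (4 mm high, 8 wide), so a blade pushed along the worktop wedges under it. Its far side is 1 to 5 mm from the board's long edge, which stops it. A square biscuit of the same size and colour lies about 140 mm beside it on that edge.
- board: Wooden chopping board, fixed, 210 (its x) by 320 (its y) by 21 mm thick; origin at the centre of its underside, on the worktop. The biscuits lie on the worktop along its long edge at x = -105 mm; its x axis points from them across the board: the way to push the blade. A lemon and a garlic bulb lie on it.
- plates: Stack of white dinner plates, fixed, 260 mm in diameter; origin at the centre of its underside, on the worktop. The flat middle of the top plate, about 75 mm in radius, is 26 mm above the worktop; the rim around it rises to 34 mm.
Mind the look-alikes: they are no part of the job. Of the things that look like the part that bears turner_grip, the larger one is meant.

How it is judged:
On the way:
1. the round biscuit is lifted off the worktop on the turner's blade: its centre is more than 30 mm up, within 60 mm of the middle of the blade, clear of the plates (height (world z) of biscuit_center above 0.03 m and contact force between biscuit and turner above 0.05 N and contact force between biscuit and plates below 0.02 N and x of biscuit_center in the frame of turner_grip between 0.055 and 0.17 m), for 0.2 s.
At the end, for the whole second after the job is handed in: The round biscuit lies at rest and flat (within 10 degrees) on the top plate, right way up, its centre within 60 mm of the plate's centre, clear of the turner; the turner stands at rest on the worktop on its blade and heel (within 6 degrees of level, its grip point 40 to 52 mm up) (horizontal distance between biscuit_center and plates below 0.06 m and height (world z) of biscuit_center between 0.026 and 0.042 m and angle between biscuit_center's own z axis and vertical below 0.18 rad and linear speed of each of biscuit, turner below 0.02 m/s and contact force between biscuit and turner below 0.02 N and height (world z) of turner_grip between 0.04 and 0.052 m and angle between turner_grip's own z axis and vertical below 0.1 rad); the robot touches nothing.
It fails at once if the gripper touches the round biscuit (contact force between biscuit and the fingers above 0.3 N).
It also fails if it takes over 70 s, if anything falls off the work surface, if the arm or the gripper's body presses on something with over 40 N, if the wrist force passes 120 N, or if a joint passes its speed limit or range.

## Working session

There is one attempt and no reset: what is moved stays moved. The work goes in short steps, Python scripts to look and compute and a tool call to move; the robot and the scene stay as the last step left them, time stands still between calls to the robot, and variables do not carry over. Pictures are saved under pics/ and viewed, at most 10 in all, crops included, and the job is handed in when it is done.

Besides the shell and the picture viewer there is one more tool, called after "Emit:" by a JSON object that holds its "name" and its "arguments". drive_tool: Moves the arm, as the interface text tells. Its arguments: {"type":"object","properties":{"deltas":{"type":"array","items":{"type":"object","properties":{"linear":{"type":"array","items":{"type":"number"}},"twist":{"type":"number"},"claw":{"type":"number"}}}},"squeeze":{"type":"number"}},"required":["deltas"]}

```bash
mkdir -p pics; python3 - <<'E'
from rig import sensors, eyes
import cv2,json
for n in("side","top"):
    im=eyes.get_image(n); cv2.imwrite(f"pics/{n}0.png",im[:,:,::-1]); m=eyes.camera_model(n)
    R=m["R"];print(n,m["intrinsics"],R,m["t"])
print(sensors.get_state())
E
```

```text
side [[405.148113     0.         258.36402267]
 [  0.         405.148113   191.36765902]
 [  0.           0.           1.        ]] [[-0.99883686  0.04611056  0.01409749]
 [ 0.00464346  0.38300166 -0.92373598]
 [-0.04799335 -0.92259609 -0.38277029]] [0.48201064 0.02758357 1.38904273]
top [[468.15146883   0.         255.79684   ]
 [  0.         468.15146883 190.93439747]
 [  0.           0.           1.        ]] [[ 0.00965307 -0.9998352   0.01537495]
 [-0.98503523 -0.01215394 -0.17192406]
 [ 0.17208259 -0.01348527 -0.98499022]] [1.08533308e-03 4.75256147e-01 1.55968665e+00]
{'clock': 0.1, 'qpos': array([-1.22098902e+00,  2.76557269e-01,  1.50600976e+00, -1.87551622e-05,
        1.36070115e+00, -1.20989819e-01]), 'qd': array([-0.00056255, -0.00315781, -0.00406551,  0.00068655, -0.00093167,
        0.00129257]), 'effort': array([ 1.45559312e-03, -4.17699015e+01, -2.46404994e+01, -1.48099020e-04,
        5.74033853e-03,  1.47843713e-05]), 'position': array([ 0.26065658, -0.51201863,  0.24151036]), 'ee_rot': array([-8.31239148e-04,  9.72420662e-01,  2.33232404e-01, -1.04748228e-04]), 'contact_force': array([-0.32921058, -0.4765584 , -0.07629686]), 'moment': array([0.00477633, 0.01840957, 0.03808896]), 'gripper_force': 0.0, 'width': 0.08537153298024329}
```

View pics/top0.png

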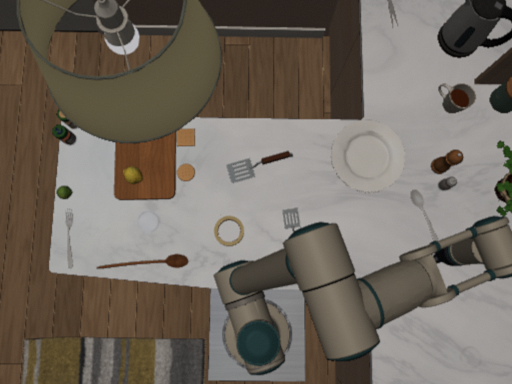

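View pics/side0.png

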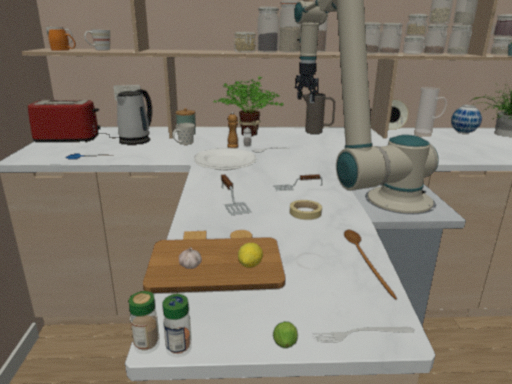

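The top view shows the large turner with its handle at about (276,158) and blade at (240,170). The round biscuit is at (186,172), the square one at (186,137), the board at (145,165) and the plates at (367,156). The side view agrees. Next I'll measure positions.

```bash
cat > h.py <<'E'
import numpy as np, cv2
from rig import eyes
def ray(n,uv,z):
    m=eyes.camera_model(n);R=np.array(m["R"]);t=np.array(m["t"]);K=np.array(m["intrinsics"])
    o=-R.T@t; d=R.T@np.linalg.inv(K)@np.array([uv[0],uv[1],1.]); return o+d*(z-o[2])/d[2]
def proj(n,X):
    m=eyes.camera_model(n);p=np.array(m["intrinsics"])@(np.array(m["R"])@np.array(X)+m["t"]);return p[:2]/p[2]
def blobs(n,hsv,lo,hi,roi,amin=30):
    x0,y0,x1,y1=roi; mk=np.zeros(hsv.shape[:2],np.uint8); mk[y0:y1,x0:x1]=cv2.inRange(hsv,lo,hi)[y0:y1,x0:x1]
    c,_=cv2.findContours(mk,cv2.RETR_EXTERNAL,cv2.CHAIN_APPROX_NONE)
    return [k for k in c if cv2.contourArea(k)>amin]
E
python3 - <<'E'
from h import *
im=cv2.imread("pics/top0.png");hsv=cv2.cvtColor(im,cv2.COLOR_BGR2HSV)
for p in[(276,158),(186,172),(240,170),(145,185),(367,156),(330,156),(410,156),(220,190)]:print(p,hsv[p[1],p[0]])
def show(l,cs,z):
    for c in cs:
        r=cv2.minAreaRect(c);b=cv2.boxPoints(r);print(l,cv2.contourArea(c),np.round(r[0],1),"ctr",ray("top",r[0],z).round(4)[:2],"box",[list(ray("top",q,z).round(3)[:2]) for q in b])
show("handle",blobs("top",hsv,(0,60,0),(25,255,120),(258,145,300,170),20),.058)
show("handleR",blobs("top",hsv,(160,60,0),(180,255,120),(258,145,300,170),20),.058)
show("bisc",blobs("top",hsv,(5,60,120),(25,255,255),(176,125,200,185)),.010)
show("board",blobs("top",hsv,(0,80,40),(20,255,200),(110,120,177,205),300),.021)
show("blade",blobs("top",hsv,(0,0,0),(180,80,140),(222,155,256,185)),.002)
cv2.imwrite("pics/c.png",cv2.resize(im[110:210,100:420],None,fx=2.5,fy=2.5,interpolation=cv2.INTER_CUBIC))
E
```

```text
(276, 158) [ 10 173  50]
(186, 172) [ 15 138 150]
(240, 170) [ 90   5 110]
(145, 185) [ 13 163 114]
(367, 156) [ 17  22 165]
(330, 156) [ 12   9 149]
(410, 156) [  0   6 158]
(220, 190) [  8   6 169]
handle 116.5 [275.3 157.1] ctr [ 0.5907 -0.059 ] box [[np.float64(0.585), np.float64(-0.01)], [np.float64(0.614), np.float64(-0.103)], [np.float64(0.596), np.float64(-0.108)], [np.float64(0.568), np.float64(-0.015)]]
bisc 216.5 [185.5 172. ] ctr [0.545  0.2528] box [[np.float64(0.573), np.float64(0.284)], [np.float64(0.574), np.float64(0.224)], [np.float64(0.517), np.float64(0.222)], [np.float64(0.516), np.float64(0.281)]]
bisc 262.5 [185.5 137. ] ctr [0.6719 0.2573] box [[np.float64(0.701), np.float64(0.289)], [np.float64(0.702), np.float64(0.228)], [np.float64(0.643), np.float64(0.226)], [np.float64(0.642), np.float64(0.286)]]
board 3425.0 [144.5 165.5] ctr [0.5639 0.3946] box [[np.float64(0.683), np.float64(0.508)], [np.float64(0.686), np.float64(0.293)], [np.float64(0.447), np.float64(0.284)], [np.float64(0.445), np.float64(0.493)]]
blade 456.5 [241.7 169.9] ctr [0.557  0.0561] box [[np.float64(0.576), np.float64(0.115)], [np.float64(0.606), np.float64(0.017)], [np.float64(0.538), np.float64(-0.002)], [np.float64(0.508), np.float64(0.094)]]
```

View pics/c.png

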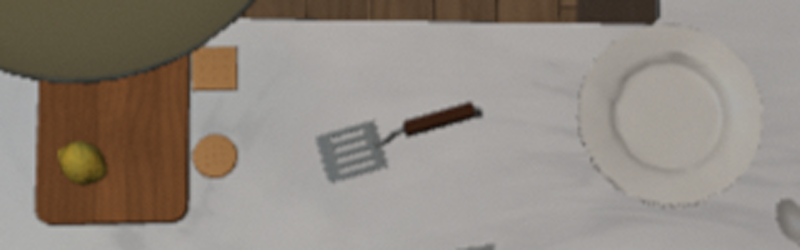

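Emit:
{"name": "drive_tool", "arguments": {"deltas": [{"linear": [27,39,0],"twist": 7,"claw": 1},{"linear": [54,78,0],"twist": 14,"claw": 1},{"linear": [81,117,0],"twist": 21,"claw": 1},{"linear": [108,156,0],"twist": 28,"claw": 1},{"linear": [135,195,0],"twist": 35,"claw": 1},{"linear": [162,234,0],"twist": 42,"claw": 1},{"linear": [189,272,0],"twist": 49,"claw": 1},{"linear": [216,311,-10],"twist": 56,"claw": 1},{"linear": [243,350,-20],"twist": 63,"claw": 1},{"linear": [270,389,-30],"twist": 70,"claw": 1},{"linear": [297,428,-40],"twist": 77,"claw": 1},{"linear": [325,467,-50],"twist": 80.3,"claw": 1}]}}

```text
clock: 1.1
position: [0.5449, -0.1024, 0.2064]
ee_rot: [-0.0, 0.591, 0.807, -0.0]
contact_force: [0.5, -1.0, 0.3]
width: 0.0855
gripper_force: 0.0
```

Emit:
{"name": "drive_tool", "arguments": {"deltas": [{"linear": [0,0,-20]},{"linear": [0,0,-40]},{"linear": [0,0,-60]},{"linear": [0,0,-70]},{"linear": [0,0,-70]},{"linear": [0,0,-70]}]}}

```text
$.deltas[0]: bad value
```

```bash
python3 - <<'E'
from h import *
from rig import sensors
s=sensors.get_state();print(s["clock"],s["position"],s["ee_rot"],s["qpos"])
im=cv2.imread("pics/top0.png");b=cv2.inRange(cv2.cvtColor(im,cv2.COLOR_BGR2HSV),(0,0,0),(180,60,255))
print("plates",ray("top",(368,156),.034),ray("top",(366.9,156.4),.026), "proj grip",proj("top",(.586,-.0447,.058)),proj("side",(.586,-.0447,.058)))
cs=[eyes.get_image(n) for n in("top","side")]
a=cv2.resize(cs[0][120:220,180:330],None,fx=2.6,fy=2.6);c=cv2.resize(cs[1][130:230,180:330],None,fx=2.6,fy=2.6)
cv2.imwrite("pics/g1.png",np.hstack([a,c])[:,:,::-1])
E
```

```text
1.1 [ 0.54489616 -0.10239744  0.20636515] [-8.81243590e-05  5.90765416e-01  8.06843362e-01 -6.81747675e-05] [-3.11209087e-01  2.67884178e-01  1.60819793e+00 -7.73916978e-05
  1.26572080e+00 -6.17967817e-01]
plates [ 0.60518789 -0.38460438  0.034     ] [ 0.60573817 -0.3827655   0.026     ] proj grip [271.06908491 158.41982383] [227.66834816 179.50872501]
```

View pics/g1.png

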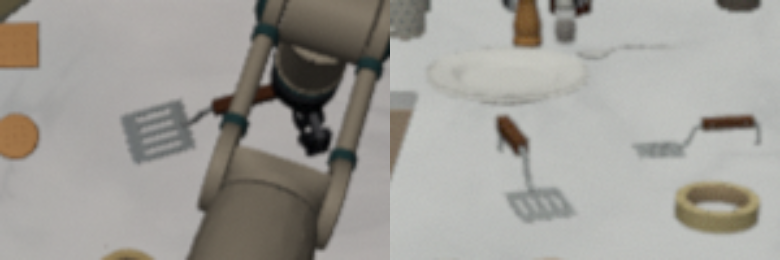

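Emit:
{"name": "drive_tool", "arguments": {"deltas": [{"linear": [0,0,0],"twist": 0,"claw": 1},{"linear": [0,0,0],"twist": 0,"claw": 1},{"linear": [0,0,0],"twist": 0,"claw": 1}]}}

```text
clock: 1.45
position: [0.5437, -0.1056, 0.207]
ee_rot: [0.0, 0.594, 0.805, -0.0]
contact_force: [0.4, -0.4, -0.3]
width: 0.0855
gripper_force: 0.0
```

Emit:
{"name": "drive_tool", "arguments": {"deltas": [{"linear": [14,20,-10],"twist": 0,"claw": 1},{"linear": [28,41,-20],"twist": 0,"claw": 1},{"linear": [42,61,-40],"twist": 0,"claw": 1},{"linear": [42,61,-70],"twist": 0,"claw": 1},{"linear": [42,61,-100],"twist": 0,"claw": 1},{"linear": [42,61,-125],"twist": 0,"claw": 1},{"linear": [42,61,-145],"twist": 0,"claw": 1},{"linear": [42,61,-160],"twist": 0,"claw": 1},{"linear": [42,61,-169],"twist": 0,"claw": 1},{"linear": [42,61,-169],"twist": 0,"claw": 1},{"linear": [42,61,-169],"twist": 0,"claw": 1}]}}

```text
clock: 2.37
position: [0.5864, -0.0446, 0.0382]
ee_rot: [0.0, 0.594, 0.805, 0.0]
contact_force: [-0.2, -0.2, 0.1]
width: 0.085
gripper_force: 0.0
```

Emit:
{"name": "drive_tool", "arguments": {"deltas": [{"linear": [0,0,0],"twist": 0,"claw": 0},{"linear": [0,0,0],"twist": 0,"claw": 0},{"linear": [0,0,0],"twist": 0,"claw": 0},{"linear": [0,0,0],"twist": 0,"claw": 0},{"linear": [0,0,0],"twist": 0,"claw": 0},{"linear": [0,0,0],"twist": 0,"claw": 0},{"linear": [0,0,0],"twist": 0,"claw": 0},{"linear": [0,0,0],"twist": 0,"claw": 0},{"linear": [0,0,0],"twist": 0,"claw": 0},{"linear": [0,0,0],"twist": 0,"claw": 0}], "squeeze": 100}}

```text
clock: 3.2
position: [0.5869, -0.0435, 0.0385]
ee_rot: [0.001, 0.593, 0.805, 0.0]
contact_force: [0.9, 0.4, 6.0]
width: 0.0192
gripper_force: 97.6
```

Emit:
{"name": "drive_tool", "arguments": {"deltas": [{"linear": [0,0,10],"twist": 0,"claw": 0},{"linear": [0,0,20],"twist": 0,"claw": 0},{"linear": [-9,23,20],"twist": -4,"claw": 0},{"linear": [-17,46,20],"twist": -8,"claw": 0},{"linear": [-26,69,20],"twist": -12,"claw": 0},{"linear": [-34,92,20],"twist": -15,"claw": 0},{"linear": [-34,92,20],"twist": -15,"claw": 0},{"linear": [-34,92,20],"twist": -15,"claw": 0}]}}

```text
clock: 3.87
position: [0.5517, 0.0496, 0.0583]
ee_rot: [-0.0, 0.692, 0.722, -0.0]
contact_force: [0.5, 0.0, -1.7]
width: 0.0186
gripper_force: 97.9
```

```bash
python3 - <<'E'
from h import *
cs=[eyes.get_image(n) for n in("top","side")]
for n,c in zip(("top","side"),cs): cv2.imwrite(f"pics/{n}1.png",c[:,:,::-1])
a=cv2.resize(cs[0][120:220,150:300],None,fx=2.6,fy=2.6);c=cv2.resize(cs[1][170:270,180:330],None,fx=2.6,fy=2.6)
cv2.imwrite("pics/g2.png",np.hstack([a,c])[:,:,::-1])
E
```

```text
(no output)
```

View pics/g2.png

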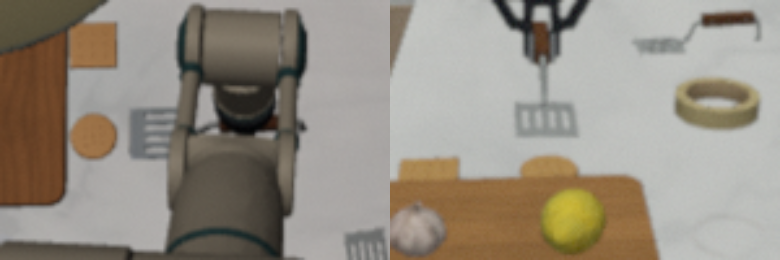

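```bash
python3 - <<'E'
from h import *
for z in(.012,.022):print(z,ray("side",(240.4,222),z),ray("top",(200.8,171.5),z))
print(proj("side",(.545,.2528,.01)),proj("side",(.546,.2046,.022)))
E
```

```text
0.012 [0.54400221 0.18481505 0.012     ] [0.54701118 0.19916379 0.012     ]
0.022 [0.54407622 0.20457696 0.022     ] [0.54484879 0.19809734 0.022     ]
[240.16994969 233.72394191] [239.73074581 222.00915722]
```

Emit:
{"name": "drive_tool", "arguments": {"deltas": [{"linear": [2,0,-10],"twist": 0,"claw": 0},{"linear": [2,0,-16],"twist": 0,"claw": 0},{"linear": [2,0,-20],"twist": 0,"claw": 0},{"linear": [2,0,-21],"twist": 0,"claw": 0},{"linear": [2,0,-21],"twist": 0,"claw": 0},{"linear": [2,5,-21],"twist": 0,"claw": 0}]}}

```text
clock: 4.47
position: [0.5555, 0.0507, 0.0385]
ee_rot: [0.002, 0.693, 0.721, -0.001]
contact_force: [-0.6, -7.9, 12.3]
width: 0.0188
gripper_force: 99.9
```

Emit:
{"name": "drive_tool", "arguments": {"deltas": [{"linear": [0,8,0],"twist": 0,"claw": 0},{"linear": [-1,18,0],"twist": 0,"claw": 0},{"linear": [-1,28,0],"twist": 0,"claw": 0},{"linear": [-1,36,0],"twist": 0,"claw": 0},{"linear": [-2,44,0],"twist": 0,"claw": 0},{"linear": [-2,52,0],"twist": 0,"claw": 0},{"linear": [-2,60,0],"twist": 0,"claw": 0},{"linear": [-2,67,0],"twist": 0,"claw": 0},{"linear": [-3,72,0],"twist": 0,"claw": 0},{"linear": [-3,76,0],"twist": 0,"claw": 0},{"linear": [-3,76,0],"twist": 0,"claw": 0}]}}

```text
clock: 5.38
position: [0.5536, 0.1282, 0.0385]
ee_rot: [0.002, 0.692, 0.721, 0.001]
contact_force: [1.1, -4.1, 11.3]
width: 0.0185
gripper_force: 99.8
```

Emit:
{"name": "drive_tool", "arguments": {"deltas": [{"linear": [0,3,0],"twist": 0,"claw": 0},{"linear": [0,6,0],"twist": 0,"claw": 0},{"linear": [0,8,0],"twist": 0,"claw": 0},{"linear": [0,8,0],"twist": 0,"claw": 0}]}}

```text
clock: 5.72
position: [0.5536, 0.1355, 0.0385]
ee_rot: [0.002, 0.692, 0.721, 0.0]
contact_force: [1.1, -5.8, 11.6]
width: 0.0183
gripper_force: 99.8
```

```bash
python3 - <<'E'
from h import *
cs=[eyes.get_image(n) for n in("top","side")]
a=cv2.resize(cs[0][120:220,150:300],None,fx=2.6,fy=2.6);c=cv2.resize(cs[1][170:270,180:330],None,fx=2.6,fy=2.6)
cv2.imwrite("pics/g3.png",np.hstack([a,c])[:,:,::-1])
E
```

```text
(no output)
```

View pics/g3.png

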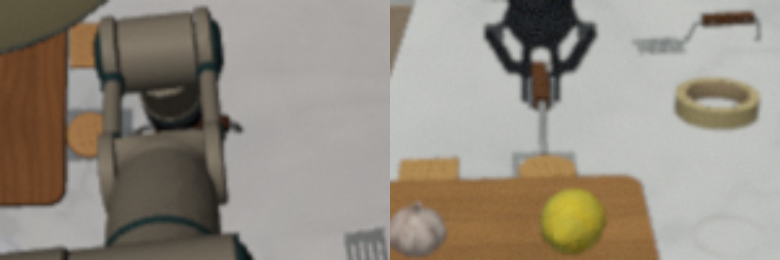

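The biscuit lies on the blade, with the blade's front at the board edge. I'll lift it gently.

Emit:
{"name": "drive_tool", "arguments": {"deltas": [{"linear": [0,-1,2],"twist": 0,"claw": 0},{"linear": [0,-1,5],"twist": 0,"claw": 0},{"linear": [0,-1,10],"twist": 0,"claw": 0},{"linear": [0,-1,17],"twist": 0,"claw": 0},{"linear": [0,-1,25],"twist": 0,"claw": 0},{"linear": [0,-1,33],"twist": 0,"claw": 0},{"linear": [0,-1,41],"twist": 0,"claw": 0},{"linear": [0,-1,47],"twist": 0,"claw": 0},{"linear": [0,-1,50],"twist": 0,"claw": 0},{"linear": [0,-1,50],"twist": 0,"claw": 0},{"linear": [0,-1,50],"twist": 0,"claw": 0},{"linear": [0,-1,50],"twist": 0,"claw": 0}]}}

```text
clock: 6.82
position: [0.551, 0.1365, 0.0866]
ee_rot: [-0.0, 0.693, 0.721, -0.0]
contact_force: [0.5, 0.5, -2.2]
width: 0.0185
gripper_force: 97.8
```

```bash
python3 - <<'E'
from h import *
cs=[eyes.get_image(n) for n in("top","side")]
a=cv2.resize(cs[0][120:220,150:300],None,fx=2.6,fy=2.6);c=cv2.resize(cs[1][150:250,180:330],None,fx=2.6,fy=2.6)
cv2.imwrite("pics/g4.png",np.hstack([a,c])[:,:,::-1])
E
```

```text
(no output)
```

View pics/g4.png

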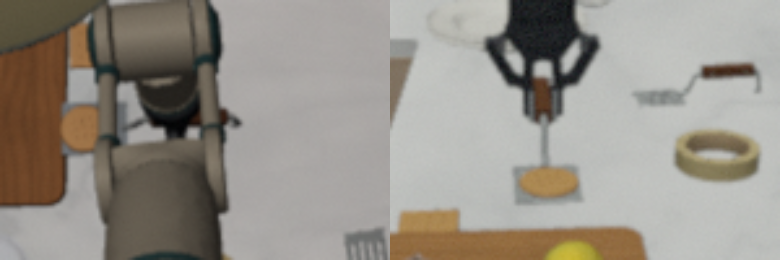

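```bash
python3 -c "
import json
f=lambda s:10*s**3-15*s**4+6*s**5
P=lambda k:[f(k/36)*a for a in(-191,-520,40,-92)]
for c in range(3):
    b=P(12*c);print(json.dumps([dict(linear=[round(P(k)[i]-b[i]) for i in range(3)],twist=round(P(k)[3]-b[3],1),claw=0) for k in range(12*c+1,12*c+13)]))
    print([round(P(12*c+12)[i]-b[i],1) for i in range(4)])
"
```

```text
[{"linear": [0, 0, 0], "twist": -0.0, "claw": 0}, {"linear": [0, -1, 0], "twist": -0.1, "claw": 0}, {"linear": [-1, -3, 0], "twist": -0.5, "claw": 0}, {"linear": [-2, -6, 0], "twist": -1.1, "claw": 0}, {"linear": [-4, -11, 1], "twist": -2.0, "claw": 0}, {"linear": [-7, -18, 1], "twist": -3.3, "claw": 0}, {"linear": [-10, -28, 2], "twist": -4.9, "claw": 0}, {"linear": [-15, -40, 3], "twist": -7.0, "claw": 0}, {"linear": [-20, -54, 4], "twist": -9.5, "claw": 0}, {"linear": [-26, -70, 5], "twist": -12.4, "claw": 0}, {"linear": [-33, -89, 7], "twist": -15.7, "claw": 0}, {"linear": [-40, -109, 8], "twist": -19.3, "claw": 0}]
[-40.1, -109.1, 8.4, -19.3]
[{"linear": [-8, -22, 2], "twist": -3.9, "claw": 0}, {"linear": [-17, -46, 4], "twist": -8.1, "claw": 0}, {"linear": [-26, -71, 5], "twist": -12.6, "claw": 0}, {"linear": [-36, -97, 7], "twist": -17.2, "claw": 0}, {"linear": [-45, -124, 10], "twist": -21.9, "claw": 0}, {"linear": [-55, -151, 12], "twist": -26.7, "claw": 0}, {"linear": [-65, -178, 14], "twist": -31.5, "claw": 0}, {"linear": [-75, -205, 16], "twist": -36.2, "claw": 0}, {"line
[... 227 characters left out ...]
, -301.7, 23.2, -53.4]
[{"linear": [-8, -20, 2], "twist": -3.6, "claw": 0}, {"linear": [-14, -39, 3], "twist": -6.9, "claw": 0}, {"linear": [-20, -55, 4], "twist": -9.8, "claw": 0}, {"linear": [-25, -69, 5], "twist": -12.3, "claw": 0}, {"linear": [-30, -81, 6], "twist": -14.4, "claw": 0}, {"linear": [-33, -91, 7], "twist": -16.0, "claw": 0}, {"linear": [-36, -98, 8], "twist": -17.3, "claw": 0}, {"linear": [-38, -103, 8], "twist": -18.2, "claw": 0}, {"linear": [-39, -106, 8], "twist": -18.8, "claw": 0}, {"linear": [-40, -108, 8], "twist": -19.2, "claw": 0}, {"linear": [-40, -109, 8], "twist": -19.3, "claw": 0}, {"linear": [-40, -109, 8], "twist": -19.3, "claw": 0}]
[-40.1, -109.1, 8.4, -19.3]
```

Emit:
{"name": "drive_tool", "arguments": {"deltas": [{"linear": [0,0,1],"twist": 0,"claw": 0},{"linear": [0,-1,3],"twist": -0.1,"claw": 0},{"linear": [-1,-3,6],"twist": -0.5,"claw": 0},{"linear": [-2,-6,10],"twist": -1.1,"claw": 0},{"linear": [-4,-11,15],"twist": -2.0,"claw": 0},{"linear": [-7,-18,20],"twist": -3.3,"claw": 0},{"linear": [-10,-28,25],"twist": -4.9,"claw": 0},{"linear": [-15,-40,30],"twist": -7.0,"claw": 0},{"linear": [-20,-54,34],"twist": -9.5,"claw": 0},{"linear": [-26,-70,37],"twist": -12.4,"claw": 0},{"linear": [-33,-89,39],"twist": -15.7,"claw": 0},{"linear": [-40,-109,40],"twist": -19.3,"claw": 0}]}}

```text
clock: 7.92
position: [0.5106, 0.026, 0.1277]
ee_rot: [0.0, 0.805, 0.593, 0.0]
contact_force: [0.8, 0.2, -2.5]
width: 0.0182
gripper_force: 97.9
```

Emit:
{"name": "drive_tool", "arguments": {"deltas": [{"linear": [-8,-22,0],"twist": -3.9,"claw": 0},{"linear": [-17,-46,0],"twist": -8.1,"claw": 0},{"linear": [-26,-71,0],"twist": -12.6,"claw": 0},{"linear": [-36,-97,0],"twist": -17.2,"claw": 0},{"linear": [-45,-124,0],"twist": -21.9,"claw": 0},{"linear": [-55,-151,0],"twist": -26.7,"claw": 0},{"linear": [-65,-178,0],"twist": -31.5,"claw": 0},{"linear": [-75,-205,0],"twist": -36.2,"claw": 0},{"linear": [-85,-231,0],"twist": -40.8,"claw": 0},{"linear": [-94,-256,0],"twist": -45.2,"claw": 0},{"linear": [-103,-279,0],"twist": -49.4,"claw": 0},{"linear": [-111,-302,0],"twist": -53.4,"claw": 0}]}}

```text
clock: 8.92
position: [0.3984, -0.276, 0.1274]
ee_rot: [0.0, 0.986, 0.167, -0.0]
contact_force: [0.8, -0.2, -2.0]
width: 0.0184
gripper_force: 97.9
```

Emit:
{"name": "drive_tool", "arguments": {"deltas": [{"linear": [-8,-20,0],"twist": -3.6,"claw": 0},{"linear": [-14,-39,0],"twist": -6.9,"claw": 0},{"linear": [-20,-55,0],"twist": -9.8,"claw": 0},{"linear": [-25,-69,0],"twist": -12.3,"claw": 0},{"linear": [-30,-81,0],"twist": -14.4,"claw": 0},{"linear": [-33,-91,0],"twist": -16.0,"claw": 0},{"linear": [-36,-98,0],"twist": -17.3,"claw": 0},{"linear": [-38,-103,0],"twist": -18.2,"claw": 0},{"linear": [-39,-106,0],"twist": -18.8,"claw": 0},{"linear": [-40,-108,0],"twist": -19.2,"claw": 0},{"linear": [-40,-109,0],"twist": -19.3,"claw": 0},{"linear": [-40,-109,0],"twist": -19.3,"claw": 0}]}}

```text
clock: 9.92
position: [0.3605, -0.3832, 0.1269]
ee_rot: [-0.0, 1.0, 0.003, 0.0]
contact_force: [0.2, 0.0, -1.7]
width: 0.0183
gripper_force: 97.9
```

```bash
python3 - <<'E'
from h import *
cs=[eyes.get_image(n) for n in("top","side")]
a=cv2.resize(cs[0][120:250,280:430],None,fx=2.6,fy=2.6);c=cv2.resize(cs[1][90:220,160:310],None,fx=2.6,fy=2.6)
cv2.imwrite("pics/g5.png",np.hstack([a,c])[:,:,::-1])
E
```

```text
(no output)
```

View pics/g5.png

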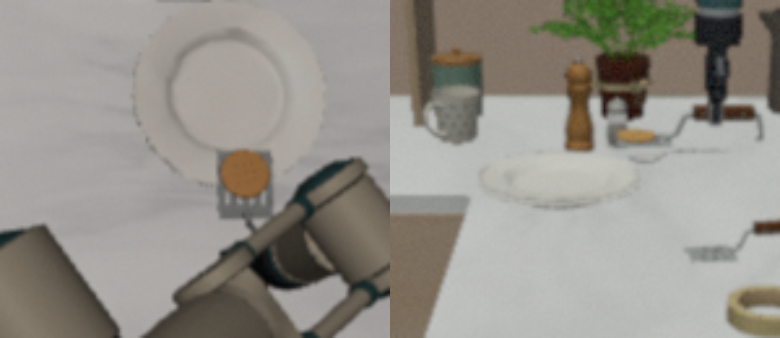

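Emit:
{"name": "drive_tool", "arguments": {"deltas": [{"linear": [-1,0,-2],"twist": 0,"claw": 0},{"linear": [-3,0,-6],"twist": 0,"claw": 0},{"linear": [-6,0,-12],"twist": 0,"claw": 0},{"linear": [-10,0,-20],"twist": 0,"claw": 0},{"linear": [-14,0,-28],"twist": 0,"claw": 0},{"linear": [-17,0,-36],"twist": 0,"claw": 0},{"linear": [-19,0,-43],"twist": 0,"claw": 0},{"linear": [-20,0,-48],"twist": 0,"claw": 0},{"linear": [-20,0,-51],"twist": 0,"claw": 0},{"linear": [-20,0,-51],"twist": 0,"claw": 0},{"linear": [-20,0,-51],"twist": 0,"claw": 0},{"linear": [-20,0,-51],"twist": 0,"claw": 0}]}}

```text
clock: 11.02
position: [0.3407, -0.3838, 0.0762]
ee_rot: [0.0, 1.0, 0.002, 0.0]
contact_force: [-0.1, 0.8, -1.8]
width: 0.0184
gripper_force: 97.9
```

```bash
python3 - <<'E'
from h import *
im=eyes.get_image("top");hsv=cv2.cvtColor(im,cv2.COLOR_RGB2HSV)
for c in blobs("top",hsv,(5,90,110),(25,255,255),(340,140,400,215)):
    r=cv2.minEnclosingCircle(c);print(r,ray("top",r[0],.049))
E
```

```text
((370.3157958984375, 194.36842346191406), 9.074272155761719) [ 0.46677458 -0.38435875  0.049     ]
```

Emit:
{"name": "drive_tool", "arguments": {"deltas": [{"linear": [5,0,0],"twist": 0,"claw": 0},{"linear": [16,0,0],"twist": 0,"claw": 0},{"linear": [33,0,0],"twist": 0,"claw": 0},{"linear": [56,0,0],"twist": 0,"claw": 0},{"linear": [84,0,0],"twist": 0,"claw": 0},{"linear": [116,0,0],"twist": 0,"claw": 0},{"linear": [75,0,0],"twist": 0,"claw": 0},{"linear": [34,0,0],"twist": 0,"claw": 0},{"linear": [-7,0,0],"twist": 0,"claw": 0},{"linear": [-38,0,0],"twist": 0,"claw": 0},{"linear": [-50,0,0],"twist": 0,"claw": 0},{"linear": [-50,0,0],"twist": 0,"claw": 0}]}}

```text
clock: 12.07
position: [0.2888, -0.3831, 0.0761]
ee_rot: [-0.0, 1.0, 0.001, -0.0]
contact_force: [0.8, -0.0, -2.3]
width: 0.0186
gripper_force: 98.0
```

```bash
python3 - <<'E'
from h import *
cs=[eyes.get_image(n) for n in("top","side")]
hsv=cv2.cvtColor(cs[0],cv2.COLOR_RGB2HSV)
for c in blobs("top",hsv,(5,90,110),(25,255,255),(325,110,410,240)):
    r=cv2.minEnclosingCircle(c);print(r,ray("top",r[0],.036))
a=cv2.resize(cs[0][120:250,280:430],None,fx=2.6,fy=2.6);c=cv2.resize(cs[1][90:220,160:310],None,fx=2.6,fy=2.6)
cv2.imwrite("pics/g6.png",np.hstack([a,c])[:,:,::-1])
E
```

```text
((369.2850341796875, 152.5280303955078), 8.662271499633789) [ 0.61722006 -0.38898627  0.036     ]
```

View pics/g6.png

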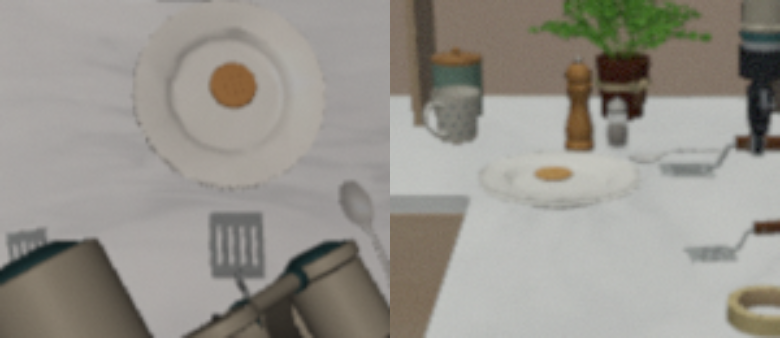

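The biscuit lies flat near the plate's centre, about 13 mm off. Now I'll set the turner down here, on clear worktop.

Emit:
{"name": "drive_tool", "arguments": {"deltas": [{"linear": [0,0,-10],"twist": 0,"claw": 0},{"linear": [0,0,-20],"twist": 0,"claw": 0},{"linear": [0,0,-29],"twist": 0,"claw": 0},{"linear": [0,0,-34],"twist": 0,"claw": 0},{"linear": [0,0,-37],"twist": 0,"claw": 0},{"linear": [0,0,-38],"twist": 0,"claw": 0},{"linear": [0,0,-38.5],"twist": 0,"claw": 0},{"linear": [0,0,-38.5],"twist": 0,"claw": 0}]}}

```text
clock: 12.83
position: [0.2913, -0.3834, 0.0384]
ee_rot: [0.0, 1.0, 0.003, 0.0]
contact_force: [0.4, 2.4, 6.7]
width: 0.0184
gripper_force: 99.3
```

Emit:
{"name": "drive_tool", "arguments": {"deltas": [{"linear": [0,0,0],"twist": 0,"claw": 0.4},{"linear": [0,0,0],"twist": 0,"claw": 0.6},{"linear": [0,0,0],"twist": 0,"claw": 1},{"linear": [0,0,0],"twist": 0,"claw": 1},{"linear": [0,0,0],"twist": 0,"claw": 1},{"linear": [0,0,0],"twist": 0,"claw": 1},{"linear": [0,0,0],"twist": 0,"claw": 1},{"linear": [0,0,0],"twist": 0,"claw": 1}]}}

```text
clock: 13.5
position: [0.2903, -0.3835, 0.0374]
ee_rot: [0.0, 1.0, 0.002, -0.0]
contact_force: [0.3, -0.1, -0.1]
width: 0.0851
gripper_force: 0.0
```

Emit:
{"name": "drive_tool", "arguments": {"deltas": [{"linear": [0,0,10],"twist": 0,"claw": 1},{"linear": [0,0,30],"twist": 0,"claw": 1},{"linear": [0,0,60],"twist": 0,"claw": 1},{"linear": [0,0,90],"twist": 0,"claw": 1},{"linear": [0,0,120],"twist": 0,"claw": 1},{"linear": [0,0,150],"twist": 0,"claw": 1},{"linear": [0,0,150],"twist": 0,"claw": 1},{"linear": [0,0,150],"twist": 0,"claw": 1}]}}

```text
clock: 14.17
position: [0.2908, -0.3844, 0.1891]
ee_rot: [0.002, 1.0, 0.002, 0.001]
contact_force: [0.1, 0.5, -1.0]
width: 0.0857
gripper_force: 0.0
```

```bash
python3 - <<'E'
from h import *
cs=[eyes.get_image(n) for n in("top","side")]
a=cv2.resize(cs[0][120:250,280:430],None,fx=2.6,fy=2.6);c=cv2.resize(cs[1][90:220,200:350],None,fx=2.6,fy=2.6)
cv2.imwrite("pics/g7.png",np.hstack([a,c])[:,:,::-1])
E
```

```text
(no output)
```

View pics/g7.png

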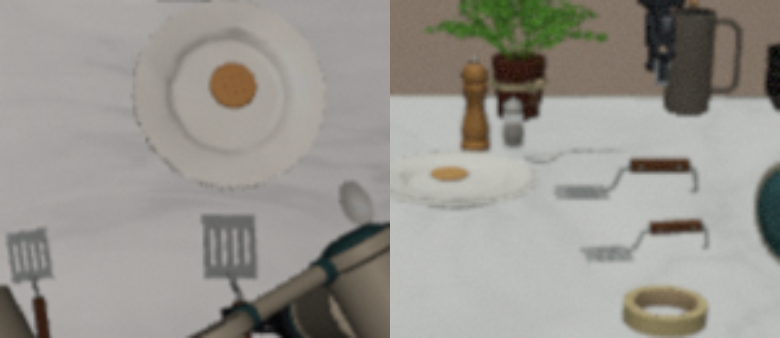

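The turner stands on its blade and heel, the gripper is clear of it, and the biscuit lies flat on the plate. I'll hand in.

```bash
python3 -c "
from rig import manip
print(manip.sign_off())"
```

```text
the job is handed in; nothing more can be done
None
```

I handed the job in after about 14 s of robot time: the last images show the round biscuit flat on the top plate, about 13 mm from centre, and the turner standing released on the worktop. The tool cannot pitch, so I slid the biscuit off the blade with a quick pull back instead of tipping it; no verdict came back.

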